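# Between-pack temperature check of delivered tubs

## Task

Check the temperature of the delivered tubs (two stacks of two, side by side) without opening a pack: draw the probe thermometer out of its slanted stand, turn it level with its display facing up, and slide the probe into the gap between the two upper tubs until its tip is in the middle of the gap, about half-way up those tubs. Do not shove or topple the tubs or upset the stand, and leave the order pad, pen and scissors alone. Finish still holding the thermometer there in the gripper, level and steady, so that the reading can settle; do not let go or rest it on anything.

Things in the scene. Friction and masses are not known exactly. Their poses are not given: they have to be found in the camera images.
- body_mid (a point): Centre of the probe thermometer's white plastic body, 90 x 22 x 14 mm, display on one broad face, thin straight probe (d 3.6, 110 long) from one end; 60 g. Axes: x along it to the probe tip, z out of the display, y across the 22 mm. At first it stands probe down in the stand, leaning 25 deg, this point 45 mm up the slant from the pocket floor; all above the pocket (74 mm of body) is free to grip.
- probe_tip (a point): Tip of the thermometer's probe, 155.5 mm from body_mid along the same straight axis; same axes (x towards the tip, z out of the display).
- thermometer: The probe thermometer as a whole; its origin lies near its middle on the back face (body_mid and probe_tip are more useful).
- probe_stand: Loose steel stand, 1.3 kg, base 135 x 95 x 15 mm, origin under its centre; z up, -x is its front, to which the display faces. A plastic pocket (27 x 17 mm inside, 16 deep, floor centre at x 18, z 129 mm) and a 9 mm bore below it for the probe lean 25 deg back (top to +x). The thermometer sits loose (about 2 mm play); drawn 130 mm along the slant it is clear. Nothing stands higher than the pocket.
- stand_mouth (a point): Centre of the open mouth of the stand's pocket, 16 mm up the slant from the pocket's floor.
- tub_near_low: Lower tub of the stack nearer the robot: white deli tub with green snap lid, 79 mm across the lid, tapering to 59 at the foot, 65 high, 0.18 kg. Origin at the centre of its underside, z up. The four delivered tubs are alike.
- tub_far_low: Lower tub of the stack farther from the robot, same tub, its centre 89 to 93 mm from the near stack's: the lids are 10 to 14 mm apart, and the gap is about 22 mm wide at half height.
- tub_near_top: Upper tub of the near stack: same tub, its underside 60 mm above the worktop (nested 5 mm into the lid below). Origin at the centre of its underside, z up.
- tub_far_top: Upper tub of the far stack, same tub. The gap to probe lies between the two upper tubs; it runs square to the line between their centres and is open at both ends.
- order_pad: Order pad, 148 x 109 x 14 mm, lying flat beyond the tubs; origin at the centre of its underside. Leave alone.
- ball_pen: Ball pen, 145 mm long, 10 thick, lying on the pad; origin at its middle. Leave alone.
- wire_cutter_bow (a joint): Hinge of the wire bow of the cheese cutter, 0 = down as it stays here. It is not part of the job: its white board (24 mm high, x 0.55 to 0.81, y -0.13 to 0.19) carries cheese, and the black handle of the bow sticks out in front, at x 0.475 to 0.55, y 0.03, up to 75 mm high; pass above it.
- scissors: Scissors, 199 x 87 x 9 mm, lying flat in the front middle of the worktop; origin at the middle of the underside. Leave alone.
Mind the look-alikes: they are no part of the job. Leave any black look-alike of the tub_near_low alone.

How it is judged:
By the outcome, as a careful person would: the job done as asked, in the order asked, and still so for the second after the job is handed in, while the arm keeps its last pose, push and grip.
It also fails if it takes over 42 s, if anything falls off the work surface, if the arm or the gripper's body presses on something with over 40 N, if the wrist force passes 120 N, or if a joint passes its speed limit or range.

## Robot

A 6-joint arm with a two-finger parallel gripper is mounted at the origin on a cart in front of the work surface, level with it; the furniture and walls round the work are solid. World frame = base frame: x ahead of the robot, y to its left, z up, the work surface at z = 0. Lengths are in m, angles in degrees, forces in N, time in s.
With the tool pointing down it reaches from about 0.225 to 0.725 m from the base axis. Payload 3.1 kg.
Tool frame: the origin (TCP) lies between the finger pads; the fingertips stand 19 mm ahead of it and the grasp point (between the pads) is the TCP; z points along the fingers, y is the line along which they close (so a half turn about z gives the same grasp; the last joint's range is limited). The gripper opens to 85 mm and grips with 20 to 120 N. Pads are 22 mm wide; open, the fingers measure 114 mm over their backs; the gripper's body (76 mm by 85 mm) begins 54 mm behind the grasp point. The pads swing forward as they close: fully open they stand 13 mm farther back than shut.
Start: joints at [62.177, 2.75, 5.684, 92.934, 0, 82.678], TCP at [0.184, 0.492, 0.23] pointing down, gripper open.
Joint ranges: [-166.93, 166.93], [-56.73, 111.36], [-69.38, 81.34], [-121.58, 131.49], [-85.45, 84.26], [-180, 180]. Speed limits (degrees/s): [159.86, 159.86, 180, 180, 180, 180].

## Interface

Orientations are given as [roll, pitch, yaw] about the fixed x, y, z axes, in that order (R = Rz(yaw) Ry(pitch) Rx(roll)).
In Python, from rig import * gives the robot as it stands. The module is installed in compiled form; this text tells all that it offers.
- The arm moves only by the shell command python3 -m handwheel 'ROWS' [FORCE]. ROWS is JSON, a list that holds one entry, the list of rows, each a list of 7 numbers: the shift along the tool's x, y, z in cm, then the turn, a rotation vector about the tool's x, y, z in units of 5 degrees (1.0 is 5 degrees), then the opening, from 0 (shut) to 1 (fully open). In form: [[[tx, ty, tz, ax, ay, az, jaw], ...]]. A call has 1 to 20 rows; each row shifts and turns the commanded pose from where the row before left it, along the tool's axes as they then stand; what a row does not reach is not made up. A row lasts 1/8 s, in which the tool goes at most 62.5 mm and 10.7 degrees, less where a joint would pass 70% of its speed; a pose out of reach is approached as far as the arm can. A call with a gripper value outside its range is refused whole. The fingers move at their own pace and stop on an object; FORCE is the grip in N (left out, the last holds). Time passes only in rows, so rows that do not move let the fingers close. It gives the time, the measured TCP pose, the force, the opening and the grip force at its end, in the units of the state.
- read_state(): the state, without advancing time (a new reading comes with each control period).
- get_image(name): name is "side" or "top" or "wrist"; returns a dict with "color" (384x512x3 uint8, red, green, blue), "fx", "fy", "cx", "cy" (pixels), "R" (3x3) and "t" (3): a world point X has camera coordinates R X + t; the wrist camera has in their place "mount" (4x4, takes a point from camera to tool coordinates, whose origin is the TCP and whose axes are the flange's). Camera axes: x right, y down, z forward; pixel columns grow to the right and rows downward; lengths in m; the calibration is good to about 2 mm. The wrist camera is an equidistant fisheye: a pixel r from the principal point sees the ray r / f radians off the axis. A picture is of the moment at which its call begins: read the wrist's pose just before it. There is no depth.
- hand_in(): hands the job in; it is judged then, once.
The state is a dict: "time": time; "qpos": joint angles; "dq": joint speeds; "joint_torque": joint torques, N m; "tcp_pos": TCP position; "eef_rot": TCP orientation; "force": force on the tool from outside, world axes, zero at the start; "torque": the same for the moment, N m; "finger_gap": opening from 0.0 (shut) to 1.0 (fully open); "finger_force": force on a finger pad.
Only numpy, scipy, OpenCV 4.12 (cv2) and the standard library are available. Lean on these libraries where they do the work, as an engineer would, in place of code of your own. Each camera call takes 0.05 s, during which the arm holds its last target. There are 200 camera calls.

## Working session

There is one attempt and no reset: what is moved stays moved. The work goes in short steps, Python scripts to look and compute and a shell command to move; the robot and the scene stay as the last step left them, time stands still between calls to the robot, and variables do not carry over. Pictures are saved under pics/ and viewed, at most 10 in all, crops included, and the job is handed in when it is done.

```bash
mkdir -p pics; cat > h.py <<'E'
from rig import *
import numpy as np, cv2
from scipy.spatial.transform import Rotation as Ro
def snap(n,f):
    s=read_state(); im=get_image(n); cv2.imwrite('pics/'+f,im['color'][:,:,::-1]); 
    np.save('pics/'+n+'.npy',{**im,'state':s},allow_pickle=True); return im
def load(n): return np.load('pics/'+n+'.npy',allow_pickle=True).item()
def ray(im,u,v):
    R=np.array(im['R']);t=np.array(im['t'])
    d=R.T@np.array([(u-im['cx'])/im['fx'],(v-im['cy'])/im['fy'],1]); return -R.T@t,d/np.linalg.norm(d)
def plane(im,u,v,z):
    c,d=ray(im,u,v); return c+d*(z-c[2])/d[2]
def tri(a,pa,b,pb):
    c1,d1=ray(a,*pa);c2,d2=ray(b,*pb)
    s=np.linalg.lstsq(np.c_[d1,-d2],c2-c1,rcond=None)[0]
    p,q=c1+d1*s[0],c2+d2*s[1]; return (p+q)/2,np.linalg.norm(p-q)
def proj(im,X):
    p=np.array(im['R'])@X+np.array(im['t']); return im['cx']+im['fx']*p[0]/p[2],im['cy']+im['fy']*p[1]/p[2]
E
python3 - <<'E'
from h import *
for n in('side','top'):
    i=snap(n,n+'1.png'); print(n,-np.array(i['R']).T@i['t'],np.array(i['R'])[2],i['fx'])
print(read_state())
E
```

```text
side [ 0.24302057 -1.11791165  0.69587817] [ 0.28097415  0.85205421 -0.44165275] 473.56468261507206
top [ 0.48080096 -0.02995144  1.34703398] [ 0.08898136  0.01210301 -0.99595976] 355.7095220933495
{'time': 0.1, 'qpos': array([ 6.21791448e+01,  2.78897928e+00,  5.60016988e+00,  9.29353264e+01,
       -9.73590269e-04,  8.26787060e+01]), 'dq': array([ 0.07335197, -0.02627209,  0.178749  ,  0.04595302,  0.09736154,
       -0.04593681]), 'joint_torque': array([ 2.32521350e-03, -3.39851618e+01,  3.20935965e+01,  1.57964317e-02,
       -8.17694763e-05,  1.09342402e-06]), 'tcp_pos': array([0.18359396, 0.49124266, 0.22892758]), 'eef_rot': array([-1.79876752e+02, -1.48533597e-02,  1.59500424e+02]), 'force': array([-0.03964651,  0.4546268 , -0.67778698]), 'torque': array([ 0.00898756,  0.00643495, -0.01544581]), 'finger_force': 0.0, 'finger_gap': 1.0010709117648546}
```

View pics/side1.png

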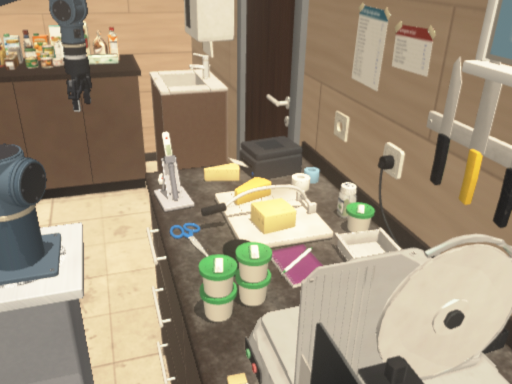

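View pics/top1.png

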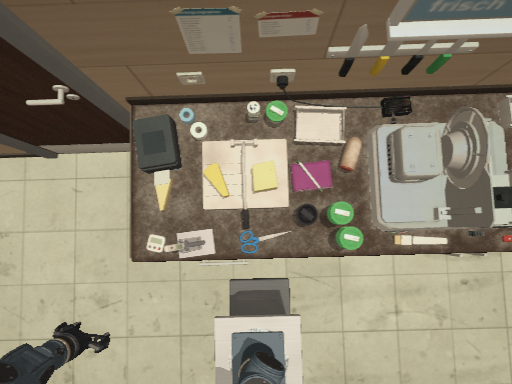

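Side view: the tub stacks are at (218,290) and (253,275), and the stand with the white thermometer is at about (170,170). Top view: the green lids are at (349,238) near and (341,213) far, and the stand is at (196,243). Look-alikes:
- Thermometer: white timer at (155,243), brush at (420,240), pen at (310,175).
- Tubs: black tub at (307,214), single green tub at (277,110).

I'll check the choice in one close crop.

```bash
python3 - <<'E'
import cv2,numpy as np
t=cv2.imread('pics/top1.png');s=cv2.imread('pics/side1.png')
a=cv2.resize(t[222:267,140:220],(640,360),interpolation=cv2.INTER_CUBIC)[:, :]
b=cv2.resize(s[125:215,145:205],(400,600),interpolation=cv2.INTER_CUBIC)
a=cv2.resize(a,(400,225)); c=np.zeros((600,800,3),np.uint8); c[:,:400]=b; c[:225,400:]=a
c[240:600,400:]=cv2.resize(s[235:325,190:290],(400,360),interpolation=cv2.INTER_CUBIC)
cv2.imwrite('pics/crop1.png',c)
E
```

```text
(no output)
```

View pics/crop1.png

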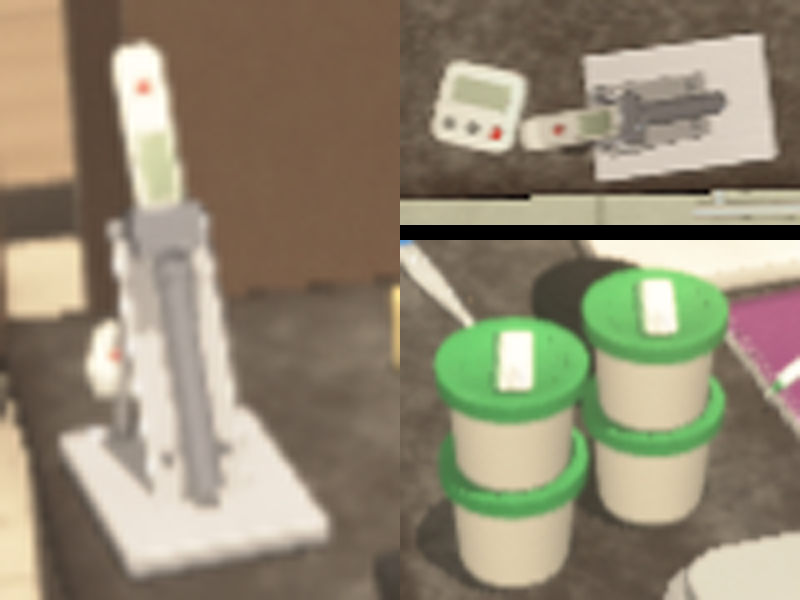

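The target is confirmed: the white thermometer in the stand at (196,243) in the top view, leaning towards +y with its display towards -y. Next I'll measure.

```bash
python3 - <<'E'
from h import *
T=load('top');S=load('side')
hs=cv2.cvtColor(T['color'],cv2.COLOR_RGB2HSV)
g=cv2.inRange(hs,(45,100,50),(80,255,255))
for c in cv2.findContours(g,0,1)[0]:
    if cv2.contourArea(c)>150:
        e=cv2.fitEllipse(cv2.convexHull(c)); p=plane(T,*e[0],.123); print('lid',e,p.round(4), 'diam',np.array(e[1])*(1.347-.123)/T['fx'])
hs2=cv2.cvtColor(S['color'],cv2.COLOR_RGB2HSV)
# stand base: bright low-sat region in top
w=cv2.inRange(hs,(0,0,150),(180,45,255)); w[:228]=0;w[259:]=0;w[:,:176]=0;w[:,217:]=0
w=cv2.morphologyEx(w,cv2.MORPH_CLOSE,np.ones((9,9)))
c=max(cv2.findContours(w,0,1)[0],key=cv2.contourArea);r=cv2.minAreaRect(c)
b=cv2.boxPoints(r);P=[plane(T,*q,.015)[:2].round(4) for q in b];print('base',r,P,'sides',np.linalg.norm(P[0]-P[1]),np.linalg.norm(P[1]-P[2]),'cen',np.mean(P,0))
# crop pixels -> triangulation. top crop: x=140+(u-400)/5, y=222+v/5 ; side crop x=145+u/6.667,y=125+v/6.667
t=lambda u,v:(140+(u-400)/5-.5,222+v/5-.5); s=lambda u,v:(145+u/6.667-.5,125+v/6.667-.5)
for n,a,b_ in[('button',t(558,129),s(143,88)),('disp',t(596,122),s(157,167)),('topend',t(523,132),s(135,46))]: print(n,*tri(T,a,S,b_))
E
```

```text
lid ((349.0985412597656, 237.4224395751953), (23.287731170654297, 27.87676429748535), 99.41868591308594) [ 0.4343 -0.3248  0.123 ] diam [0.08013331 0.09592422]
lid ((340.0478210449219, 212.9782257080078), (22.867826461791992, 27.035961151123047), 82.8698959350586) [ 0.5183 -0.2982  0.123 ] diam [0.07868842 0.09303101]
lid ((276.150634765625, 110.66978454589844), (20.978395462036133, 21.121932983398438), 169.19903564453125) [ 0.8849 -0.0913  0.123 ] diam [0.07218687 0.07268078]
lid ((438.93084716796875, 61.575313568115234), (9.305952072143555, 34.70988082885742), 48.72309875488281) [ 1.0443 -0.6737  0.123 ] diam [0.03202187 0.11943704]
base ((194.91683959960938, 243.0568084716797), (25.13105583190918, 37.74162292480469), 82.23483276367188) [array([0.464, 0.298]), array([0.479 , 0.1578]), array([0.3867, 0.1467]), array([0.3717, 0.2861])] sides 0.14100014184390028 0.092965047195169 cen [0.42535 0.22215]
button [0.42020121 0.26569839 0.19339397] 0.0020179911361184345
disp [0.4222857  0.24876293 0.16076136] 0.002303334051597455
topend [0.41988956 0.28446257 0.20738029] 0.0015133169998324321
```

```bash
cat >> h.py <<'E'
def tool(head,tilt):  # tool z = tilt deg from down toward heading; tool x along heading
    a,b=np.radians(head),np.radians(tilt);h=np.array([np.cos(a),np.sin(a),0]);k=np.array([0,0,1.])
    z=h*np.sin(b)-k*np.cos(b);x=h*np.cos(b)+k*np.sin(b);return np.c_[x,np.cross(z,x),z]
def plan(p,R,st=None):
    s=st or read_state();R0=Ro.from_euler('xyz',s['eef_rot'],degrees=True).as_matrix()
    print('t=%.2f tcp'%s['time'],s['tcp_pos'].round(4),s['eef_rot'].round(1),'q',s['qpos'].round(0),'F',s['force'].round(1),'gap',round(s['finger_gap'],3))
    d=p-s['tcp_pos']
    print('shift(cm) in present axes',(R0.T@d*100).round(2),'in final axes',(R.T@d*100).round(2),'turn(5deg)',(Ro.from_matrix(R0.T@R).as_rotvec(degrees=True)/5).round(3))
E
python3 - <<'E'
from h import *
from scipy.optimize import least_squares
T=load('top');S=load('side')
for im,boxes in((T,[(330,226,366,252),(322,198,358,226)]),(S,[(196,250,240,325),(232,238,276,305)])):
    hs=cv2.cvtColor(im['color'],cv2.COLOR_RGB2HSV);g=cv2.inRange(hs,(45,100,50),(80,255,255))
    for x0,y0,x1,y1 in boxes:
        m=np.zeros_like(g);m[y0:y1,x0:x1]=g[y0:y1,x0:x1]
        c=max(cv2.findContours(m,0,1)[0],key=cv2.contourArea);h=cv2.convexHull(c)[:,0].astype(float)
        if im is T: h=h[h[:,0]>h[:,0].mean()-2]; z=.122
        else: h=h[h[:,1]<np.percentile(h[:,1],0)+12]; z=.125
        P=np.array([plane(im,*q,z)[:2] for q in h])
        r=least_squares(lambda a:np.hypot(*(P-a).T)-.0395,P.mean(0)+([0,.02] if im is T else [0,-.02]),loss='soft_l1',f_scale=.002)
        print(r.x.round(4),np.abs(r.fun).mean().round(4),len(P))
print('black',plane(T,307,214,.06))
g=np.array([.4207,.2589,.176]);R=tool(96,20);plan(g-.12*R[:,2]+[0,0,.03],R)
E
```

```text
[ 0.4336 -0.3316] 0.0005 12
[ 0.5196 -0.3038] 0.0006 9
[ 0.4326 -0.3306] 0.0002 12
[ 0.5162 -0.305 ] 0.0007 11
black [ 0.51993174 -0.19302121  0.06      ]
t=0.10 tcp [0.1836 0.4912 0.2289] [-179.9   -0.   159.5] q [62.  3.  6. 93. -0. 83.] F [-0.   0.5 -0.7] gap 1.001
shift(cm) in present axes [-32.17 -17.15  -8.96] in final axes [-24.83  21.15 -18.6 ] turn(5deg) [-2.239  3.591 12.562]
```

```bash
python3 -m handwheel '[[[0,0,-4.5,0,0,0,1],[0,0,-4.5,0,0,0,1],[-4,-2.14,0,0,0,0,1],[-4,-2.14,0,0,0,0,1],[-4,-2.14,0,0,0,0,1],[-4,-2.14,0,0,0,0,1],[-4,-2.14,0,0,0,0,1],[-4,-2.14,0,0,0,0,1],[-4,-2.14,0,0,0,0,1],[-4,-2.14,0,0,0,0,1],[0,0,0,-0.28,0.45,1.57,0.7],[0,0,0,-0.28,0.45,1.57,0.7],[0,0,0,-0.28,0.45,1.57,0.7],[0,0,0,-0.28,0.45,1.57,0.7],[0,0,0,-0.28,0.45,1.57,0.7],[0,0,0,-0.28,0.45,1.57,0.7],[0,0,0,-0.28,0.45,1.57,0.7],[0,0,0,-0.28,0.45,1.57,0.7],[0,0,0,0,0,0,0.7]]]' 40
python3 - <<'E'
from h import *
g=np.array([.4207,.2589,.176]);R=tool(96,20);plan(g-.12*R[:,2],R)
i=snap('wrist','w1.png');print(i['mount'],i['fx'],i['cx'],i['cy']); snap('top','top2.png');snap('side','side2.png')
E
```

```text
time: 2.48
tcp_pos: [0.4233, 0.2187, 0.3194]
eef_rot: [180.0, -20.1, 96.0]
force: [-1.0, -0.3, 0.8]
finger_gap: 0.697
finger_force: 0.0
t=2.48 tcp [0.4233 0.2187 0.3194] [180.  -20.1  96. ] q [  6.  -7.   4. 101.  20.  90.] F [-1.  -0.3  0.8] gap 0.697
shift(cm) in present axes [-1.13  0.16  2.85] in final axes [-1.12  0.16  2.85] turn(5deg) [ 0.001 -0.023  0.006]
[[-1.30853896e-04 -9.52167489e-01 -3.05576596e-01  7.80167658e-02]
 [ 9.99999968e-01 -5.80445196e-05 -2.47354636e-04  4.21119758e-04]
 [ 2.17785996e-04 -3.05576618e-01  9.52167466e-01 -1.42498054e-01]
 [ 0.00000000e+00  0.00000000e+00  0.00000000e+00  1.00000000e+00]] 297.3186396354542 255.2458541497423 191.54568788635865
```

View pics/w1.png

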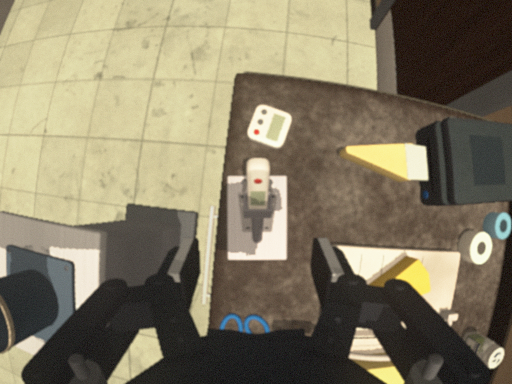

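The wrist view shows the thermometer at (258,180), with its red button at (258,181) and its top end at (257,158). It is central between the fingers. I'll check it against the prediction.

```bash
cat >> h.py <<'E'
def wray(im,u,v):
    s=im['state'];R0=Ro.from_euler('xyz',s['eef_rot'],degrees=True).as_matrix();M=np.array(im['mount'])
    dx,dy=u-im['cx'],v-im['cy'];r=np.hypot(dx,dy);th=r/im['fx'];d=np.array([np.sin(th)*dx/r,np.sin(th)*dy/r,np.cos(th)])
    return s['tcp_pos']+R0@M[:3,3],R0@M[:3,:3]@d
def meet(c1,d1,c2,d2):
    s=np.linalg.lstsq(np.c_[d1,-d2],c2-c1,rcond=None)[0];return (c1+d1*s[0]+c2+d2*s[1])/2,np.linalg.norm(c1+d1*s[0]-c2-d2*s[1])
E
python3 - <<'E'
from h import *
W=load('wrist');S=load('side');T=load('top')
hs=cv2.cvtColor(W['color'],cv2.COLOR_RGB2HSV);m=cv2.inRange(hs,(0,100,90),(8,255,255))|cv2.inRange(hs,(170,100,90),(180,255,255));m[:170]=0;m[195:]=0;m[:,:245]=0;m[:,270:]=0
v,u=np.nonzero(m);bw=(u.mean(),v.mean());print('button wrist',bw,len(u))
hs=cv2.cvtColor(load('side')['color'],cv2.COLOR_RGB2HSV);m=cv2.inRange(hs,(0,90,90),(10,255,255))|cv2.inRange(hs,(170,90,90),(180,255,255));k=np.zeros_like(m);k[132:145,160:175]=m[132:145,160:175]
v,u=np.nonzero(k);print('button side',u.mean() if len(u) else 0,v.mean() if len(u) else 0,len(u))
bs=(u.mean(),v.mean()) if len(u) else (145+143/6.667-.5,125+88/6.667-.5)
for b in(bs,(145+143/6.667-.5,125+88/6.667-.5)): print(meet(*wray(W,*bw),*ray(S,*b)))
for n,a,b in[('top',(257,158),(145+135/6.667-.5,125+46/6.667-.5)),('disp',(258.5,199),(145+157/6.667-.5,125+167/6.667-.5))]:print(n,meet(*wray(W,*a),*ray(S,*b)))
# base corners
for q in[(228,176),(287,176),(287,260),(229,261)]:
    c,d=wray(W,*q);print((c+d*(.015-c[2])/d[2]).round(4))
E
```

```text
button wrist (np.float64(257.5), np.float64(180.66666666666666)) 30
button side 166.0 137.5 2
(array([0.42015154, 0.26516602, 0.19431694]), np.float64(0.0016610165734320457))
(array([0.42005947, 0.26522892, 0.19366115]), np.float64(0.0018459530903744575))
top (array([0.41875134, 0.28489802, 0.20737553]), np.float64(0.0008620408754339039))
disp (array([0.42259177, 0.24833081, 0.16103788]), np.float64(0.0030124075009043505))
[0.3739 0.2815 0.015 ]
[0.4664 0.2913 0.015 ]
[0.4806 0.1589 0.015 ]
[0.3894 0.1478 0.015 ]
```

```bash
python3 -m handwheel '[[[-1.17,0.24,0,0,0,0,0.6],[0,0,3,0,0,0,0.6],[0,0,3,0,0,0,0.6],[0,0,3,0,0,0,0.6],[0,0,3,0,0,0,0.6],[0,0,1.5,0,0,0,0.6],[0,0,1.34,0,0,0,0.6],[0,0,0,0,0,0,0.6]]]' 40
python3 - <<'E'
from h import *
plan(np.array([.4215,.2585,.176]),tool(96,20))
snap('wrist','w2.png');snap('side','s3.png')
a=cv2.imread('pics/w2.png')[150:384,130:390];b=cv2.imread('pics/s3.png')[110:220,120:230]
cv2.imwrite('pics/c2.png',np.hstack([cv2.resize(a,(400,360)),cv2.resize(b,(360,360),interpolation=cv2.INTER_CUBIC)]))
E
```

```text
time: 3.62
tcp_pos: [0.4216, 0.2594, 0.176]
eef_rot: [-180.0, -20.1, 96.0]
force: [-0.3, 0.8, 0.8]
finger_gap: 0.599
finger_force: 0.0
t=3.62 tcp [0.4216 0.2594 0.176 ] [-180.   -20.1   96. ] q [ 11.  -8. -13.  83.  20.  95.] F [-0.3  0.8  0.8] gap 0.599
shift(cm) in present axes [-0.09 -0.02 -0.03] in final axes [-0.09 -0.02 -0.03] turn(5deg) [-0.005 -0.025  0.006]
```

View pics/c2.png

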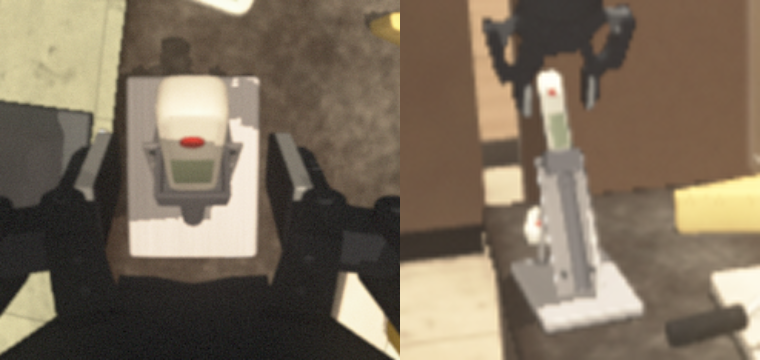

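```bash
python3 -m handwheel '[[[0,0,0,0,0,0,0.4],[0,0,0,0,0,0,0.3],[0,0,0,0,0,0,0.2],[0,0,0,0,0,0,0.1],[0,0,0,0,0,0,0.1],[0,0,0,0,0,0,0.1],[0,0,0,0,0,0,0.1]]]' 50
python3 - <<'E'
from h import *
R=tool(96,20);a=np.radians(96);h=np.array([np.cos(a),np.sin(a),0]);up=h*np.sin(np.radians(25))+[0,0,np.cos(np.radians(25))]
print('up-slant in tool axes',(R.T@up).round(4));plan(read_state()['tcp_pos']+.14*up,R)
E
```

```text
time: 4.6
tcp_pos: [0.4223, 0.2595, 0.1774]
eef_rot: [179.9, -20.2, 96.0]
force: [-1.5, -1.2, 6.1]
finger_gap: 0.229
finger_force: 49.1
up-slant in tool axes [ 0.7071  0.     -0.7071]
t=4.60 tcp [0.4223 0.2595 0.1774] [179.9 -20.2  96. ] q [ 11.  -8. -13.  83.  20.  95.] F [-1.5 -1.2  6.1] gap 0.229
shift(cm) in present axes [ 9.93  0.03 -9.87] in final axes [ 9.9 -0.  -9.9] turn(5deg) [ 0.023 -0.03   0.008]
```

```bash
python3 -m handwheel '[[[0.4,0,-0.4,0,0,0,0.1],[0.6,0,-0.6,0,0,0,0.1],[0.8,0,-0.8,0,0,0,0.1],[1,0,-1,0,0,0,0.1],[1,0,-1,0,0,0,0.1],[1,0,-1,0,0,0,0.1],[1,0,-1,0,0,0,0.1],[1,0,-1,0,0,0,0.1],[1,0,-1,0,0,0,0.1],[1,0,-1,0,0,0,0.1],[1,0,-1,0,0,0,0.1],[1,0,-1,0,0,0,0.1],[0.2,0,-0.2,0,0,0,0.1]]]' 
python3 - <<'E'
from h import *
snap('wrist','w4.png');snap('side','s4.png')
a=cv2.imread('pics/w4.png')[150:384,130:390];b=cv2.imread('pics/s4.png')[60:220,100:260]
cv2.imwrite('pics/c4.png',np.hstack([cv2.resize(a,(400,360)),cv2.resize(b,(360,360),interpolation=cv2.INTER_CUBIC)]))
print(read_state()['tcp_pos'],read_state()['finger_gap'])
E
```

```text
time: 6.22
tcp_pos: [0.4153, 0.325, 0.3192]
eef_rot: [179.8, -20.2, 96.1]
force: [0.0, -0.2, -0.6]
finger_gap: 0.236
finger_force: 48.9
[0.41510396 0.3246448  0.31814294] 0.23634742835994388
```

View pics/c4.png

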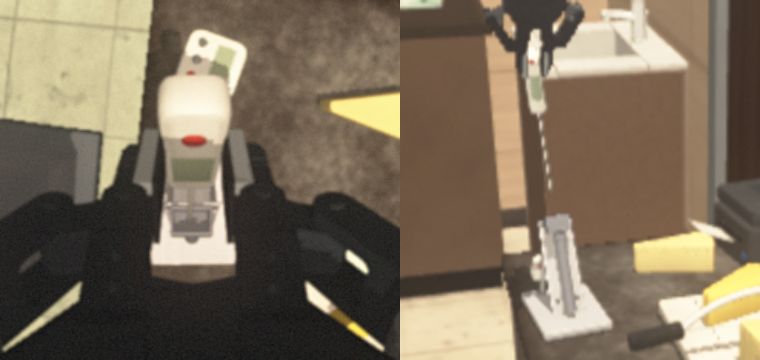

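```bash
python3 - <<'E'
from h import *
R=tool(107.5,-10);plan(np.array([.39,-.05,.33]),R)
E
```

```text
t=6.33 tcp [0.4151 0.3246 0.3181] [179.9 -20.1  96.1] q [ 19.  -4.   7.  96.  20. 104.] F [-0.2 -0.1 -1. ] gap 0.236
shift(cm) in present axes [-34.32  -6.43 -13.86] in final axes [-34.65 -13.66   4.91] turn(5deg) [ 0.221 -6.005 -2.312]
```

```bash
python3 -m handwheel '[[[1,0,-2.8,0,0,0,0.1],[0,0,0,0.04,-1,-0.385,0.1],[0,0,0,0.04,-1,-0.385,0.1],[0,0,0,0.04,-1,-0.385,0.1],[0,0,0,0.04,-1,-0.385,0.1],[0,0,0,0.04,-1,-0.385,0.1],[0,0,0,0.04,-1,-0.385,0.1],[-2,-0.8,0.45,0,0,0,0.1],[-3,-1.2,0.7,0,0,0,0.1],[-3.4,-1.37,0.79,0,0,0,0.1],[-3.4,-1.37,0.79,0,0,0,0.1],[-3.4,-1.37,0.79,0,0,0,0.1],[-3.4,-1.37,0.79,0,0,0,0.1],[-3.4,-1.37,0.79,0,0,0,0.1],[-3.4,-1.37,0.79,0,0,0,0.1],[-3.4,-1.37,0.79,0,0,0,0.1],[-3.4,-1.37,0.79,0,0,0,0.1],[-2,-0.8,0.4,0,0,0,0.1],[0,0,0,0,0,0,0.1]]]' 
python3 - <<'E'
from h import *
R=tool(107.5,-45);plan(np.array([.3932,-.057,.25]),R)
E
```

```text
time: 8.7
tcp_pos: [0.3884, -0.0524, 0.3287]
eef_rot: [-179.8, 9.9, 107.3]
force: [-0.1, 0.7, -0.1]
finger_gap: 0.23
finger_force: 49.0
t=8.70 tcp [ 0.3884 -0.0524  0.3287] [-179.8    9.9  107.3] q [-10. -18.  -2. 102.  -9.  62.] F [-0.1  0.7 -0.1] gap 0.23
shift(cm) in present axes [0.79 0.34 7.85] in final axes [5.16 0.32 5.97] turn(5deg) [-0.051 -7.018 -0.023]
```

Turn level while high, then look to measure the tip and axis.

```bash
python3 -m handwheel '[[[0,0,0,0,-0.6,0,0.1],[0,0,0,-0.01,-1,0,0.1],[0,0,0,-0.01,-1,0,0.1],[0,0,0,-0.01,-1,0,0.1],[0,0,0,-0.01,-1,0,0.1],[0,0,0,-0.01,-1,0,0.1],[0,0,0,0,-0.9,0,0.1],[0,0,0,0,-0.5,0,0.1],[1.7,0.1,2,0,0,0,0.1],[1.7,0.1,2,0,0,0,0.1],[1.7,0.1,2,0,0,0,0.1],[0,0,0,0,0,0,0.1],[0,0,0,0,0,0,0.1]]]' 
python3 - <<'E'
from h import *
R=tool(107.5,-45);plan(np.array([.3932,-.057,.0925]),R)
snap('side','s5.png');snap('top','t5.png');snap('wrist','w5.png')
S=load('side');T=load('top');s=read_state()
h=np.array([np.cos(np.radians(-72.5)),np.sin(np.radians(-72.5)),0]);tip=s['tcp_pos']+.1635*h
ps,pt=proj(S,tip),proj(T,tip);print('pred tip',tip,ps,pt,'tcp px',proj(S,s['tcp_pos']),proj(T,s['tcp_pos']))
f=lambda im,p,k,w:cv2.resize(cv2.cvtColor(im['color'],cv2.COLOR_RGB2BGR)[int(p[1])-k:int(p[1])+k,int(p[0])-k:int(p[0])+k],(w,w),interpolation=cv2.INTER_CUBIC)
print('crop origins',[int(a)-50 for a in ps],[int(a)-40 for a in pt])
cv2.imwrite('pics/c5.png',np.hstack([f(S,ps,50,400),f(T,pt,40,400)]))
E
```

```text
time: 10.32
tcp_pos: [0.3941, -0.056, 0.2517]
eef_rot: [179.8, 45.0, 107.5]
force: [-0.3, -0.6, -0.3]
finger_gap: 0.23
finger_force: 49.0
t=10.32 tcp [ 0.3941 -0.056   0.2517] [179.8  45.  107.5] q [ 15. -23. -25.  86. -45.  86.] F [-0.3 -0.6 -0.3] gap 0.23
shift(cm) in present axes [11.21 -0.16 11.31] in final axes [11.21 -0.12 11.31] turn(5deg) [ 0.041 -0.007 -0.004]
pred tip [ 0.44375099 -0.21202924  0.25243238] (np.float64(208.74260476641632), np.float64(184.39328160144646)) (np.float64(322.18506338066), np.float64(236.66737718322554)) tcp px (np.float64(174.19145145105352), np.float64(159.814461910352)) (np.float64(271.5621238935973), np.float64(254.3590043218152))
crop origins [158, 134] [282, 196]
```

View pics/c5.png

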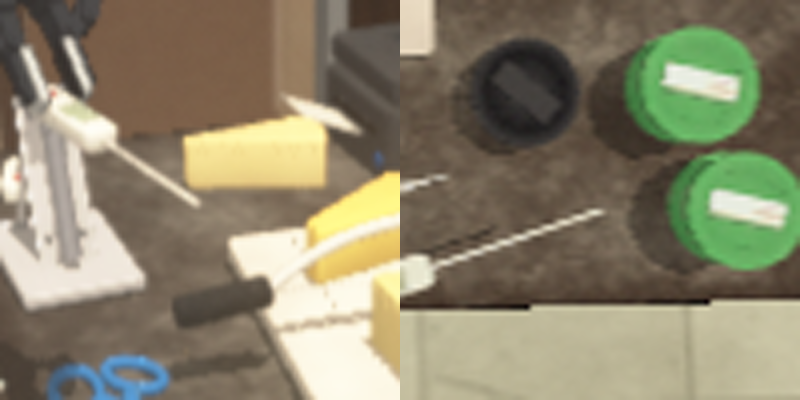

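The crop shows the probe level with the display up. The tip is at (199,205) in the side part and (603,211) in the top part; the probe root is at (108,143) and (433,267). I'll triangulate both.

```bash
python3 - <<'E'
from h import *
S=load('side');T=load('top')
s=lambda u,v:(158+u/4-.4,134+v/4-.4);t=lambda u,v:(282+(u-400)/5-.4,196+v/5-.4)
a,ea=tri(S,s(199.5,206),T,t(604,211));b,eb=tri(S,s(110,144),T,t(434,266));d=a-b
print(a,ea,b,eb,'len',np.linalg.norm(d),'head',np.degrees(np.arctan2(d[1],d[0])),'elev',np.degrees(np.arcsin(d[2]/np.linalg.norm(d))))
m=(b-a)/np.linalg.norm(d)
# PCA of probe line in top image
hs=cv2.cvtColor(T['color'],cv2.COLOR_RGB2HSV);w=cv2.inRange(hs,(0,0,130),(180,70,255));k=np.zeros_like(w);k[236:251,291:324]=w[236:251,291:324]
v,u=np.nonzero(k);vx,vy,x0,y0=cv2.fitLine(np.c_[u,v].astype(np.float32),cv2.DIST_HUBER,0,.01,.01).ravel()
P=[plane(T,x0+vx*q,y0+vy*q,.252) for q in(-14,14)];q=P[1]-P[0];print('line head',np.degrees(np.arctan2(q[1],q[0])),len(u),P)
hs=cv2.cvtColor(S['color'],cv2.COLOR_RGB2HSV);w=cv2.inRange(hs,(0,0,150),(180,70,255));k=np.zeros_like(w);k[168:187,188:210]=w[168:187,188:210]
v,u=np.nonzero(k);f=cv2.fitLine(np.c_[u,v].astype(np.float32),cv2.DIST_HUBER,0,.01,.01).ravel()
# plane through side line intersect with vertical plane of top line
c,d1=ray(S,f[2]-10*f[0],f[3]-10*f[1]);_,d2=ray(S,f[2]+10*f[0],f[3]+10*f[1])
n=np.cross(d1,d2);Tc=ray(T,0,0)[0];n2=np.cross(ray(T,x0-14*vx,y0-14*vy)[1],ray(T,x0+14*vx,y0+14*vy)[1]);L=np.cross(n,n2);L/=np.linalg.norm(L);L*=np.sign(-L[1]);print('axis',L,'elev',np.degrees(np.arcsin(L[2])),'head',np.degrees(np.arctan2(L[1],L[0])),len(u))
E
```

```text
[ 0.44051189 -0.2127433   0.25147226] 0.0004951729397311339 [ 0.41038403 -0.10837477  0.24709081] 0.001619385138811665 len 0.10871832356250492 head -73.89826496519098 elev 2.309697778190338
line head -73.42308819033921 49 [array([ 0.41422042, -0.12233671,  0.252     ]), array([ 0.4386006 , -0.20423893,  0.252     ])]
axis [ 0.28808906 -0.95685211  0.03793052] elev 2.1737800031937273 head -73.24400117843784 72
```

```bash
python3 -m handwheel '[[[0,0,0,-0.14,0.3,-0.14,0.1],[1,0,1,0,0,0,0.1],[2,0,2.1,0,0,0,0.1],[2,0,2.1,0,0,0,0.1],[2,0,2.1,0,0,0,0.1],[2,0,2.1,0,0,0,0.1],[1.2,0,1.2,0,0,0,0.1],[0.5,0,0.6,0,0,0,0.1],[0,0,0,0,0,0,0.1],[0,0,0,0,0,0,0.1]]]' 
python3 - <<'E'
from h import *
plan(np.array([.3933,-.057,.097]),tool(108.5,-43.5))
snap('side','s6.png');snap('top','t6.png')
S=load('side');T=load('top');g=np.array([.455,-.25,.095])
ps,pt=proj(S,g),proj(T,g)
f=lambda im,p,k,w:cv2.resize(cv2.cvtColor(im['color'],cv2.COLOR_RGB2BGR)[int(p[1])-k:int(p[1])+k,int(p[0])-k:int(p[0])+k],(w,w),interpolation=cv2.INTER_CUBIC)
print('crop origins',[int(a)-50 for a in ps],[int(a)-40 for a in pt])
cv2.imwrite('pics/c6.png',np.hstack([f(S,ps,50,400),f(T,pt,40,400)]))
E
```

```text
time: 11.72
tcp_pos: [0.3947, -0.0556, 0.097]
eef_rot: [179.7, 43.5, 108.4]
force: [-0.2, 0.3, -1.6]
finger_gap: 0.233
finger_force: 49.0
t=11.72 tcp [ 0.3947 -0.0556  0.097 ] [179.7  43.5 108.4] q [ 14. -21. -41.  66. -43.  84.] F [-0.2  0.3 -1.6] gap 0.233
shift(cm) in present axes [-0.06 -0.18  0.06] in final axes [-0.06 -0.18  0.06] turn(5deg) [ 0.042 -0.003 -0.019]
crop origins [168, 204] [285, 191]
```

View pics/c6.png

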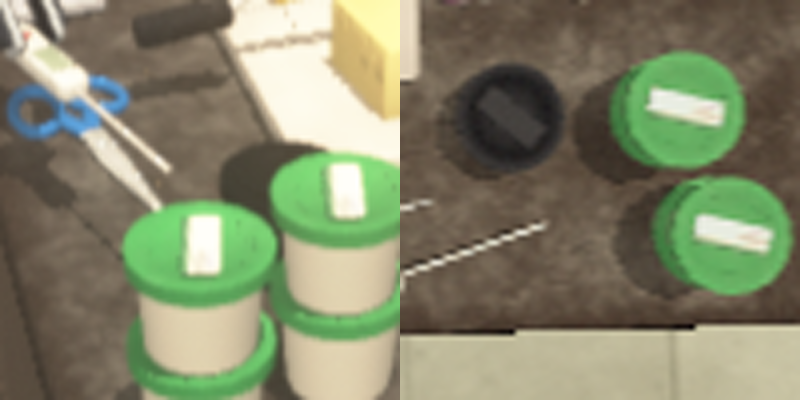

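The tip is at (170,171) in the side part and (546,225) in the top part, clear of the tubs. I'll check its line against the gap.

```bash
python3 - <<'E'
from h import *
from scipy.optimize import least_squares
S=load('side');T=load('top')
s=lambda u,v:(168+u/4-.4,204+v/4-.4);t=lambda u,v:(285+(u-400)/5-.4,191+v/5-.4)
a,ea=tri(S,s(170,172),T,t(546.5,225));b,eb=tri(S,s(84,95),T,t(400,274));print('tip',a.round(4),ea)
hs=cv2.cvtColor(T['color'],cv2.COLOR_RGB2HSV);w=cv2.inRange(hs,(0,0,130),(180,70,255));k=np.zeros_like(w);k[234:248,284:314]=w[234:248,284:314]
v,u=np.nonzero(k);vx,vy,x0,y0=cv2.fitLine(np.c_[u,v].astype(np.float32),cv2.DIST_HUBER,0,.01,.01).ravel()
w2=cv2.inRange(cv2.cvtColor(S['color'],cv2.COLOR_RGB2HSV),(0,0,160),(180,60,255));k=np.zeros_like(w2);k[226:247,188:211]=w2[226:247,188:211]
v,u2=np.nonzero(k);u2=u2.astype(float);f=cv2.fitLine(np.c_[u2,v].astype(np.float32),cv2.DIST_HUBER,0,.01,.01).ravel()
n=np.cross(ray(S,f[2]-10*f[0],f[3]-10*f[1])[1],ray(S,f[2]+10*f[0],f[3]+10*f[1])[1]);n2=np.cross(ray(T,x0-14*vx,y0-14*vy)[1],ray(T,x0+14*vx,y0+14*vy)[1]);L=np.cross(n,n2);L/=np.linalg.norm(L);L*=np.sign(-L[1])
print('axis elev',np.degrees(np.arcsin(L[2])),'head',np.degrees(np.arctan2(L[1],L[0])),len(u),len(u2),f[:2])
P=[plane(T,x0+vx*q,y0+vy*q,.095) for q in(-14,14)];q=P[1]-P[0];q/=np.linalg.norm(q);print('top line head',np.degrees(np.arctan2(q[1],q[0])),P[1].round(4))
g=cv2.inRange(hs,(45,100,50),(80,255,255));C=[]
for x0_,y0_,x1,y1 in[(330,226,366,252),(322,198,358,226)]:
    m=np.zeros_like(g);m[y0_:y1,x0_:x1]=g[y0_:y1,x0_:x1]
    h=cv2.convexHull(max(cv2.findContours(m,0,1)[0],key=cv2.contourArea))[:,0].astype(float);h=h[h[:,0]>h[:,0].mean()-2]
    Q=np.array([plane(T,*z,.122)[:2] for z in h]);C.append(least_squares(lambda a:np.hypot(*(Q-a).T)-.0395,Q.mean(0)+[0,.02],loss='soft_l1',f_scale=.002).x)
M=(C[0]+C[1])/2;e=C[1]-C[0];e/=np.linalg.norm(e);gd=np.array([e[1],-e[0]]);print('C',C,'gap head',np.degrees(np.arctan2(gd[1],gd[0])))
r=a[:2]-M;print('tip rel gap mid: across(+far)',r@e,'along',r@gd)
E
```

```text
tip [ 0.4435 -0.2101  0.0919] 0.0012906641443285233
axis elev -17.134348005125975 head -73.37280577283131 45 159 [0.5639631 0.8258   ]
top line head -72.10149420207418 [ 0.4406 -0.1987  0.095 ]
C [array([ 0.43364803, -0.33125434]), array([ 0.51958856, -0.30371146])] gap head -72.22998882267397
tip rel gap mid: across(+far) 0.001182748184759342 along -0.11234723810512905
```

```bash
python3 - <<'E'
from h import *
S=load('side');T=load('top')
p0=np.array([168+84/4-.4,204+95/4-.4]);p1=np.array([168+170/4-.4,204+172/4-.4]);d=(p1-p0)/np.linalg.norm(p1-p0);n=np.array([-d[1],d[0]])
G=cv2.cvtColor(S['color'],cv2.COLOR_RGB2GRAY).astype(np.float32);pts=[]
for s in np.arange(3,np.linalg.norm(p1-p0)-2,.5):
    o=np.arange(-3,3.01,.25);q=p0+d*s+np.outer(o,n);g=cv2.remap(G,q[:,0].astype(np.float32)[None],q[:,1].astype(np.float32)[None],1)[0]
    w=np.clip(g-np.median(g)-15,0,None)
    if w.sum()>0: pts.append(p0+d*s+n*(w@o)/w.sum())
f=cv2.fitLine(np.array(pts,np.float32),cv2.DIST_HUBER,0,.01,.01).ravel()
hs=cv2.cvtColor(T['color'],cv2.COLOR_RGB2HSV);w=cv2.inRange(hs,(0,0,130),(180,70,255));k=np.zeros_like(w);k[234:248,284:314]=w[234:248,284:314]
v,u=np.nonzero(k);a=cv2.fitLine(np.c_[u,v].astype(np.float32),cv2.DIST_HUBER,0,.01,.01).ravel()
r=lambda im,f,k:ray(im,f[2]+k*f[0],f[3]+k*f[1])[1]
L=np.cross(np.cross(r(S,f,-10),r(S,f,10)),np.cross(r(T,a,-14),r(T,a,14)));L/=np.linalg.norm(L);L*=-np.sign(L[1])
print(len(pts),'elev',np.degrees(np.arcsin(L[2])),'head',np.degrees(np.arctan2(L[1],L[0])))
E
```

```text
48 elev 0.15831681980610568 head -72.09010080370226
```

```bash
python3 -m handwheel '[[[0,-0.15,0,0,0,0,0.1],[-0.6,0,0.57,0,0,0,0.1],[-0.8,0,0.76,0,0,0,0.1],[-0.8,0,0.76,0,0,0,0.1],[-0.8,0,0.76,0,0,0,0.1],[-0.8,0,0.76,0,0,0,0.1],[-0.8,0,0.76,0,0,0,0.1],[0,0,0,0,0,0,0.1]]]'; python3 -m handwheel '[[[-0.6,0,0.57,0,0,0,0.1],[-0.6,0,0.57,0,0,0,0.1],[-0.6,0,0.57,0,0,0,0.1],[-0.6,0,0.57,0,0,0,0.1],[-0.6,0,0.57,0,0,0,0.1],[-0.4,0,0.38,0,0,0,0.1],[-0.12,0,0.11,0,0,0,0.1],[0,0,0,0,0,0,0.1],[0,0,0,0,0,0,0.1],[0,0,0,0,0,0,0.1]]]'
python3 - <<'E'
from h import *
plan(np.array([.4264,-.1619,.097]),tool(108.5,-43.5))
snap('side','s7.png');snap('top','t7.png')
S=load('side');T=load('top');g=np.array([.455,-.28,.095])
ps,pt=proj(S,g),proj(T,g)
f=lambda im,p,k,w:cv2.resize(cv2.cvtColor(im['color'],cv2.COLOR_RGB2BGR)[int(p[1])-k:int(p[1])+k,int(p[0])-k:int(p[0])+k],(w,w),interpolation=cv2.INTER_CUBIC)
print('crop origins',[int(a)-50 for a in ps],[int(a)-40 for a in pt])
cv2.imwrite('pics/c7.png',np.hstack([f(S,ps,50,400),f(T,pt,40,400)]))
E
```

```text
time: 12.82
tcp_pos: [0.4126, -0.1172, 0.0962]
eef_rot: [179.8, 43.5, 108.3]
force: [0.2, -0.6, -0.8]
finger_gap: 0.226
finger_force: 49.0
time: 14.08
tcp_pos: [0.4283, -0.1621, 0.0959]
eef_rot: [179.8, 43.5, 108.5]
force: [-0.0, 0.1, -0.8]
finger_gap: 0.228
finger_force: 49.0
t=14.07 tcp [ 0.4283 -0.1621  0.0959] [179.8  43.5 108.5] q [ -4. -26. -45.  51. -39.  61.] F [-0.   0.1 -0.8] gap 0.228
shift(cm) in present axes [-0.02 -0.17 -0.14] in final axes [-0.02 -0.17 -0.14] turn(5deg) [ 0.031 -0.01  -0.   ]
crop origins [172, 211] [293, 191]
```

View pics/c7.png

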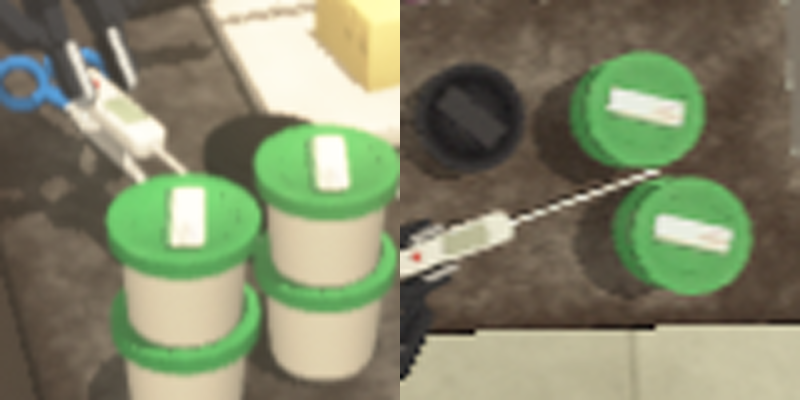

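The tip is at (661,171) in the top part, in the gap between the undisturbed lids at (643,110) and (687,236). I'll nudge it 1 mm towards the near tub to centre it, then settle and check.

```bash
python3 -m handwheel '[[[0,-0.1,0,0,0,0,0.1],[0,0,0,0,0,0,0.1],[0,0,0,0,0,0,0.1],[0,0,0,0,0,0,0.1],[0,0,0,0,0,0,0.1],[0,0,0,0,0,0,0.1],[0,0,0,0,0,0,0.1],[0,0,0,0,0,0,0.1]]]'
python3 - <<'E'
from h import *
T=load('top');p=plane(T,344.8,224.8,.092)[:2];M=(np.array([.4336,-.3313])+[.5196,-.3037])/2;e=np.array([.953,.302]);r=p-M
print(p,'across',r@e,'along',r@np.array([.302,-.953]));print(read_state()['dq'].round(2))
E
```

```text
time: 15.18
tcp_pos: [0.4274, -0.1627, 0.0959]
eef_rot: [179.8, 43.5, 108.5]
force: [-0.2, 0.6, -0.3]
finger_gap: 0.232
finger_force: 49.0
[ 0.47739687 -0.31954284] across 0.00014248036022298716 along 0.002187485228250467
[ 0.04  0.01  0.05  0.    0.   -0.04]
```

```bash
python3 -c "
from rig import *
print(hand_in())"
```

```text
the job is handed in; nothing more can be done
None
```

The job is handed in, with no verdict reported: the arm is holding the thermometer level and steady, display up, with the probe tip about 2 mm from the middle of the gap at about 91 mm height (half-way up the upper tubs); the tubs and stand showed no shift or tipping in the pictures, and I moved nothing else.

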